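# Sort the vegetables into the steamer tiers

## Robot

A 6-joint arm with a two-finger parallel gripper is mounted at the origin on the work surface. World frame = base frame: x ahead of the robot, y to its left, z up, the work surface at z = 0. Lengths are in mm, angles in rad, forces in N, time in s.
With the tool pointing down it reaches from about 375 to 900 mm from the base axis. Payload 3.1 kg.
Tool frame: the origin (TCP) lies midway between the tips of the shut fingers; the grasp point (between the pads) lies env.grip_depth behind it (env.grip_depth is the distance from the TCP to the grasp point, in mm); z points along the fingers, y is the line along which they close (so a half turn about z gives the same grasp; the last joint's range is limited). The gripper opens to 85 mm and grips with 20 to 120 N. Pads are 22 mm wide; open, the fingers measure 114 mm over their backs; the gripper's body (76 mm by 85 mm) begins 54 mm behind the grasp point. The pads swing forward as they close: fully open they stand 13 mm farther back than shut.
Start: joints at [0.976, 0.527, 1.433, -0, 1.181, -0.178], TCP at [252.981, 571.487, 231.31] pointing down, gripper open.
Joint ranges: [-3.08, 3.08], [-0.75, 2.2], [0.22, 2.44], [-1.43, 4.57], [0, 2.65], [-2.85, 2.85]. Speed limits (rad/s): [2.79, 2.79, 3.14, 3.14, 3.14, 3.14].

## Interface

Orientations are given as [roll, pitch, yaw] about the fixed x, y, z axes, in that order (R = Rz(yaw) Ry(pitch) Rx(roll)).
In Python, from cell import env gives the robot as it stands.
- The arm moves only by the tool jog_arm, never from a script. Its argument "steps" is a list of rows, each a list of 2 entries, a list of its own where there are three numbers: the shift along the tool's x, y, z in m, then the turn, a rotation vector about the tool's x, y, z in degrees. A call has 1 to 20 rows; each row is the pose to reach, as a shift and turn from the pose commanded when the call began, along the tool's axes at that moment; what a row does not reach only later rows make up. A row lasts 1/10 s, in which the tool goes at most 50 mm and 8.59 degrees, less where a joint would pass 70% of its speed; a pose out of reach is approached as far as the arm can. A call with a gripper value outside its range is refused whole. "fingers" is the opening, from 0 (shut) to 1 (fully open), set as the call begins (left out, the last holds). The fingers move at their own pace and stop on an object; "force" is the grip in N (left out, the last holds). Time passes only in rows, so rows that repeat a pose let the fingers close. It gives the time, the measured TCP pose, the force, the opening and the grip force at its end, in the units of the state.
- env.state(): the state, without advancing time (a new reading comes with each control period).
- env.grab_frame(name): name is "scene" or "top" or "wrist"; returns the picture (384x512x3 uint8, blue, green, red); there is no depth.
- env.camera_info(name): a dict with "fovy" (degrees; the focal length in pixels is half the picture's height over the tangent of half this angle, whatever the lens; pixels are square), "cx", "cy" (the principal point, pixels), "T" (4x4, takes a point from camera to world coordinates); the wrist camera has in their place "T_tool_cam" (4x4, takes a point from camera to tool coordinates, whose origin is the TCP and whose axes are the flange's). Camera axes: x right, y up, looking along -z (the intrinsics and any distortion apply to the point x, -y, -z); pixel columns grow to the right and rows downward; lengths in mm; the calibration is good to about 2 mm. A picture is of the moment at which its call begins: read the wrist's pose just before it. camera_info takes no time and is no camera call.
- env.hand_in(): hands the job in; it is judged then, once.
The state is a dict: "clock": time; "q": joint angles; "qd": joint speeds; "joint_efforts": joint torques, N m; "tool_pos": TCP position; "tool_rot": TCP orientation; "force": force on the tool from outside, world axes, zero at the start; "torque": the same for the moment, N m; "gripper_width": opening from 0.0 (shut) to 1.0 (fully open); "gripper_force": force on a finger pad.
Only numpy, scipy, OpenCV 4.12 (cv2) and the standard library are available. Lean on these libraries where they do the work, as an engineer would, in place of code of your own. Each camera call takes 0.05 s, during which the arm holds its last target. There are 200 camera calls.

## Task

Load the steamer: set both turnips in the deep tier and both chunks of corn in the shallow tier, and put the garlic bulb, which is not for steaming, in the small wooden dish. Stand each one upright, as it stands now, on the floor of its tier or dish, none on top of another, and let go of it. Leave the salt cellar and the trivet with its fork where they are.

Things in the scene. Friction and masses are not known exactly. Their poses are not given: they have to be found in the camera images.
- turnip_a: turnip (one of two alike): squat, pale with a mauve shoulder and a short green stalk stub on top. 55 mm across, body 49 mm high, stub 12 mm thick and up to 59 mm. Round about its z axis; straight-sided for gripping from 17 to 37 mm above its underside. Origin: centre of its underside, z up. About 80 g, stands loose on the counter
- turnip_b: turnip (one of two alike): squat, pale with a mauve shoulder and a short green stalk stub on top. 55 mm across, body 49 mm high, stub 12 mm thick and up to 59 mm. Round about its z axis; straight-sided for gripping from 17 to 37 mm above its underside. Origin: centre of its underside, z up. About 80 g, stands loose on the counter
- corn_a: chunk of corn cob (one of two alike), standing on its cut end: upright kernelled cylinder with flat ends, 44 mm across, 50 mm high. Origin: centre of its underside, z up along the cob. About 60 g, stands loose on the counter
- corn_b: chunk of corn cob (one of two alike), standing on its cut end: upright kernelled cylinder with flat ends, 44 mm across, 50 mm high. Origin: centre of its underside, z up along the cob. About 60 g, stands loose on the counter
- garlic: garlic bulb: whitish, ribbed, narrowing to a thin neck. 45 mm across, bulb 42 mm high to the shoulder, neck tip at 60 mm. Round about its z axis; straight-sided for gripping from 14 to 34 mm above its underside. Origin: centre of its underside, z up. About 50 g, stands loose on the counter
- deep_tier: deep tier of the steamer: open round brushed-steel basket with a flat perforated floor, fixed to the counter. 160 mm outer diameter, 152 mm inside, rim 55 mm high, inner floor 5 mm above its origin. Two wire loop handles, at its +y and -y sides, reach 108 mm from the centre at 41 mm height. Origin: centre of its underside, z up
- shallow_tier: shallow tier of the steamer: same round brushed-steel basket without handles, fixed to the counter. 160 mm outer diameter, 152 mm inside, rim 32 mm high, inner floor 5 mm above its origin. Origin: centre of its underside, z up
- garlic_dish: small dark wooden dish, fixed to the counter: round, 120 mm outer diameter at the rim, 104 mm at the foot, wall 5 mm, rim 22 mm high, flat inner floor about 94 mm across, 6 mm above its origin. Origin: centre of its underside, z up
- salt_cellar: bystander: white ceramic salt cellar with a closed lid hinged on a brass pin, 72 mm across, 66 mm high, loose. Origin: centre of its underside, z up
- trivet: bystander: grey stone trivet, 100 x 100 x 16 mm, with a wooden fork about 220 mm long leaning on its +y edge, tines over the stone, handle end on the counter out to (100, 140) mm in the stone's x, y (one body with it, up to 35 mm high), loose. Origin: centre of the stone's underside, z up
Mind the look-alikes: they are no part of the job. What is shaped like the turnip_b but purple or turquoise is not meant. Of the things that look like the garlic, the smaller one is meant.

How it is judged (in metres and radians):
At the end, for the whole second after the job is handed in: Both turnips stand in the deep tier and both corn chunks in the shallow tier (centre within 60 mm of its axis, underside under 13 mm above its underside), the garlic in the dish (within 40 mm, under 14 mm), all within 0.3 rad of upright, released and at rest (horizontal distance between each of turnip_a, turnip_b and deep_tier below 0.06 m and z of each of turnip_a, turnip_b in the frame of deep_tier below 0.013 m and angle between each of turnip_a, turnip_b, corn_a, corn_b, garlic's own z axis and vertical below 0.3 rad and linear speed of each of turnip_a, turnip_b, corn_a, corn_b, garlic below 0.02 m/s and horizontal distance between each of corn_a, corn_b and shallow_tier below 0.06 m and z of each of corn_a, corn_b in the frame of shallow_tier below 0.013 m and horizontal distance between garlic and garlic_dish below 0.04 m and z of garlic in the frame of garlic_dish below 0.014 m); the robot touches nothing.
It fails at once if the salt cellar is pushed or tipped (moved over 25 mm or tilted over 0.3 rad) (distance of salt_cellar from where it was at the start of the episode above 0.025 m or angle between salt_cellar's own z axis and vertical above 0.3 rad).
It fails at once if the trivet with its fork is pushed or tipped (moved over 25 mm or tilted over 0.3 rad) (distance of trivet from where it was at the start of the episode above 0.025 m or angle between trivet's own z axis and vertical above 0.3 rad).
It also fails if it takes over 136 s, if anything falls off the work surface, if the arm or the gripper's body presses on something with over 40 N, if the wrist force passes 120 N, or if a joint passes its speed limit or range.

## Working session

There is one attempt and no reset: what is moved stays moved. The work goes in short steps, Python scripts to look and compute and a tool call to move; the robot and the scene stay as the last step left them, time stands still between calls to the robot, and variables do not carry over. Pictures are saved under pics/ and viewed, at most 14 in all, crops included, and the job is handed in when it is done.

Besides the shell and the picture viewer there is one more tool, called after ">>>" as name(argument=value, ...), one argument or row to a line, values as JSON. jog_arm: Moves the arm, as the interface text tells. Its arguments: {"type":"object","properties":{"steps":{"type":"array"},"fingers":{"type":"number"},"force":{"type":"number"}},"required":["steps"]}

```bash
mkdir -p pics; ls
python3 - <<'E'
from cell import env
import cv2
print(env.grip_depth, env.state())
for n in("scene","top","wrist"):
    print(n,{k:(v.round(4).tolist() if hasattr(v,'round') and hasattr(v,'tolist') else v) for k,v in env.camera_info(n).items()})
    cv2.imwrite(f"pics/{n}0.png",env.grab_frame(n))
E
```

```text
pics
18.700000000000003 {'clock': 0.0, 'q': array([ 9.75505127e-01,  5.28439057e-01,  1.43390641e+00,  5.65973058e-06,
        1.18138508e+00, -1.78483362e-01]), 'qd': array([ 0.0013461 , -0.0005659 ,  0.00017498,  0.00099288, -0.00150813,
       -0.00069389]), 'joint_efforts': array([ 3.71782862e-04, -4.42353666e+01, -1.78027278e+01, -1.79952531e-04,
        8.49402597e-03, -2.55330477e-06]), 'tool_pos': array([252.58334311, 570.90842372, 230.34896063]), 'tool_rot': array([-3.13948965e+00, -3.84704245e-04,  2.72478226e+00]), 'force': array([-0.5573803 , -0.06536459,  0.22868238]), 'torque': array([-0.04480029,  0.03686818, -0.0122457 ]), 'gripper_force': 0.0, 'gripper_width': 0.9975617028935188}
scene {'fovy': 53.36381303799795, 'cx': 259.28678072342075, 'cy': 191.4770576104289, 'T': [[-0.0575, -0.83, 0.5548, 1146.3178], [0.9983, -0.0497, 0.0292, 42.1523], [0.0033, 0.5556, 0.8315, 921.4564], [0.0, 0.0, 0.0, 1.0]]}
top {'fovy': 42.336480203674725, 'cx': 262.54395871346793, 'cy': 193.1287246234576, 'T': [[0.0197, 0.9905, -0.1359, 373.5182], [-0.9998, 0.0196, -0.0022, 12.5227], [0.0005, 0.1359, 0.9907, 1179.2246], [0.0, 0.0, 0.0, 1.0]]}
wrist {'fovy': 68.34544929602633, 'cx': 252.32182429711278, 'cy': 194.85461869334247, 'T_tool_cam': [[-0.0006, 0.9551, 0.2963, 76.3072], [1.0, 0.0005, 0.0006, 0.3332], [0.0004, 0.2963, -0.9551, -142.7968], [0.0, 0.0, 0.0, 1.0]]}
```

View pics/top0.png

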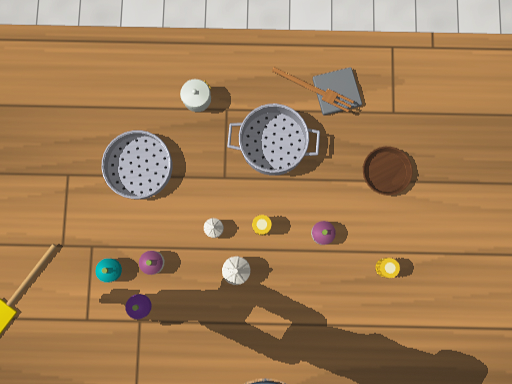

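View pics/scene0.png

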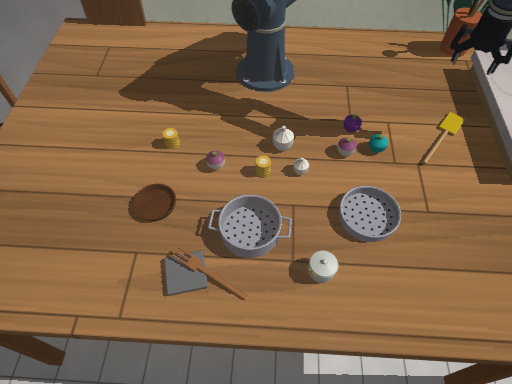

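The top picture shows these candidates:
- **Turnips:** (323,232) and (151,262) are mauve with a pale body. The ones at (108,270), turquoise, and (138,306), dark purple, are decoys.
- **Garlic:** (213,228) is the smaller bulb, so it is the one meant. The bulb at (236,270) is the larger.
- **Corn:** (262,224) and (388,268).
- **Containers:** deep tier (274,139), shallow tier (137,165), dish (388,170).

Next I'll confirm these in an enlarged crop and measure them.

```bash
cat > h.py <<'E'
import numpy as np, cv2
from cell import env
from scipy.spatial.transform import Rotation as R
def ray(cam,px):
    c=env.camera_info(cam); f=192/np.tan(np.radians(c["fovy"]/2)); T=np.array(c["T"])
    d=T[:3,:3]@[(px[0]-c["cx"])/f,-(px[1]-c["cy"])/f,-1]
    return T[:3,3],d
def at(cam,px,z):
    o,d=ray(cam,px); return (o+d*(z-o[2])/d[2])[:2]
def proj(cam,P):
    c=env.camera_info(cam); f=192/np.tan(np.radians(c["fovy"]/2)); T=np.array(c["T"])
    p=(np.atleast_2d(P)-T[:3,3])@T[:3,:3]
    return np.c_[c["cx"]+f*p[:,0]/-p[:,2], c["cy"]-f*p[:,1]/-p[:,2]]
def ring(x,y,z,r):
    a=np.linspace(0,2*np.pi,60); return np.c_[x+r*np.cos(a),y+r*np.sin(a),0*a+z]
E
python3 - <<'E'
from h import *
print(env.camera_info("top").keys())
im=cv2.imread("pics/top0.png"); cv2.imwrite("pics/crop.png",cv2.resize(im[205:325,80:420],None,fx=2.35,fy=2.35,interpolation=cv2.INTER_CUBIC))
T=dict(turnA=(323,232,25),turnB=(151,262,25),cornA=(262,224,50),cornB=(388,268,50),garlic=(213,228,30),teal=(108,270,25),purple=(138,306,25),bigg=(236,270,30),deep=(274,139,55),shal=(137,165,32),dish=(388,170,22),salt=(196,95,60),triv=(338,90,16))
S=dict(turnA=(215,160,25),turnB=(347,146,25),cornA=(263,161,50),cornB=(171,133,50),garlic=(301,167,25),deep=(251,220,55),shal=(370,211,32),dish=(154,203,22),salt=(323,267,30),triv=(186,274,16))
for k in T: print(k,at("top",T[k][:2],T[k][2]).round(),at("scene",S[k][:2],S[k][2]).round() if k in S else "")
E
```

```text
dict_keys(['fovy', 'cx', 'cy', 'T'])
turnA [ 443. -127.] [ 443. -128.]
turnB [366. 269.] [364. 270.]
cornA [457.  15.] [458.  16.]
cornB [ 364. -271.] [ 367. -270.]
garlic [447. 128.] [454. 128.]
teal [346. 367.] 
purple [267. 294.] 
bigg [352.  72.] 
deep [655.  -9.] [658.  -5.]
shal [592. 312.] [598. 314.]
dish [ 593. -281.] [ 602. -279.]
salt [756. 175.] [767. 182.]
triv [ 790. -164.] [ 800. -158.]
```

View pics/crop.png

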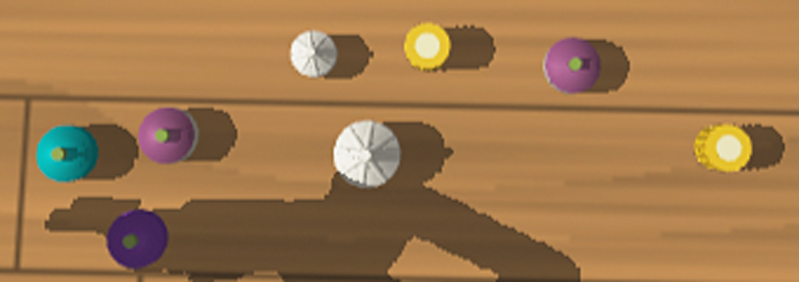

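The crop confirms it: the mauve turnips are at crop (572,64) and (167,135), the small garlic is at (313,53), and corn is at (427,46) and (728,148). The turquoise, dark purple and large garlic items are decoys. Next I'll refine the positions with silhouette fits.

```bash
cat > fit.py <<'E'
from h import *
from scipy.optimize import minimize
def hull(prof,x,y,cam): return cv2.convexHull(proj(cam,np.vstack([ring(x,y,z,r) for z,r in prof])).astype(np.float32))
P=dict(turn=[(0,17),(8,24),(17,27.5),(37,27.5),(45,20),(49,12)],corn=[(0,22),(50,22)],garl=[(0,15),(14,22.5),(34,22.5),(42,12)],deep=[(0,80),(55,80)],shal=[(0,80),(32,80)],dish=[(0,52),(22,60)])
def mask(im,k):
    h=cv2.cvtColor(im,cv2.COLOR_BGR2HSV).astype(int); H,S,V=h[...,0],h[...,1],h[...,2]
    grey=(S<70)&(V>90)
    return {"turn":((H>135)&(H<175)&(S>40)&(V>70))|grey,"corn":(H>20)&(H<35)&(S>60)&(V>150),"garl":grey,"deep":(S<80),"shal":(S<80),"dish":((H<20)|(H>170))&(V<105)}[k]
def fit(im,cam,k,x,y):
    M=mask(im,k).astype(np.uint8)
    c=hull(P[k],x,y,cam)[:,0]; (x0,y0),(x1,y1)=c.min(0).astype(int)-6,c.max(0).astype(int)+7
    m=M[y0:y1,x0:x1]; s=8
    mm=cv2.resize(m,None,fx=s,fy=s,interpolation=cv2.INTER_NEAREST)
    if k in("deep","shal","dish"):
        cs=cv2.findContours(mm,0,2)[0]; cc=cv2.convexHull(max(cs,key=cv2.contourArea)); mm[:]=0; cv2.fillPoly(mm,[cc],1)
    def cost(p):
        q=((hull(P[k],*p,cam)[:,0]-(x0,y0)+.5)*s).round().astype(np.int32); a=np.zeros_like(mm); cv2.fillPoly(a,[q],1)
        return 1-(a&mm).sum()/(a|mm).sum()
    r=minimize(cost,(x,y),method="Nelder-Mead",options=dict(initial_simplex=[(x,y),(x+6,y),(x,y+6)]))
    return r.x.round(1),round(1-r.fun,3)
O=[("turnA","turn",443,-127),("turnB","turn",366,269),("cornA","corn",457,15),("cornB","corn",364,-271),("garlic","garl",450,128),("deep","deep",655,-9),("shal","shal",592,312),("dish","dish",595,-280)]
E
python3 - <<'E'
from fit import *
for n,k,x,y in O:
    print(n,[fit(cv2.imread(f"pics/{c}0.png"),c,k,x,y) for c in("top","scene")])
E
```

```text
turnA [(array([ 442.1, -126.3]), np.float64(0.885)), (array([ 442.1, -126.7]), np.float64(0.824))]
turnB [(array([366.7, 267.9]), np.float64(0.887)), (array([365.3, 268. ]), np.float64(0.785))]
cornA [(array([457.9,  16.5]), np.float64(0.712)), (array([456.6,  16.3]), np.float64(0.576))]
cornB [(array([ 365. , -274.6]), np.float64(0.773)), (array([ 364.3, -274.6]), np.float64(0.607))]
garlic [(array([449. , 128.6]), np.float64(0.949)), (array([447.9, 127.9]), np.float64(0.937))]
deep [(array([661.6,  -7.8]), np.float64(0.844)), (array([659.2, -10.3]), np.float64(0.847))]
shal [(array([596.5, 315.3]), np.float64(0.946)), (array([594. , 315.4]), np.float64(0.951))]
dish [(array([ 591.7, -286.5]), np.float64(0.902)), (array([ 598.2, -284.1]), np.float64(0.821))]
```

Run:
```python
from h import *
im=cv2.imread("pics/top0.png"); s=3.2; a,b=90,70
big=cv2.resize(im[b:b+220,a:a+330],None,fx=2.4,fy=2.4,interpolation=cv2.INTER_CUBIC)
L=[(659,-8,[(55,80),(5,76)]),(595,314,[(32,80),(5,76)]),(594,-283,[(22,60),(6,47)]),(442,-126.5,[(27,27.5)]),(366,268.5,[(27,27.5)]),(457.5,16,[(50,22),(0,22)]),(365,-272,[(50,22),(0,22)]),(449,128.3,[(25,22.5)])]
for x,y,rs in L:
    for z,r in rs: cv2.polylines(big,[((proj("top",ring(x,y,z,r))-(a,b)+.5)*2.4*4).round().astype(np.int32)],True,(0,255,0),1,cv2.LINE_AA,2)
cv2.imwrite("pics/ov.png",big)
```

```text
(no output)
```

View pics/ov.png

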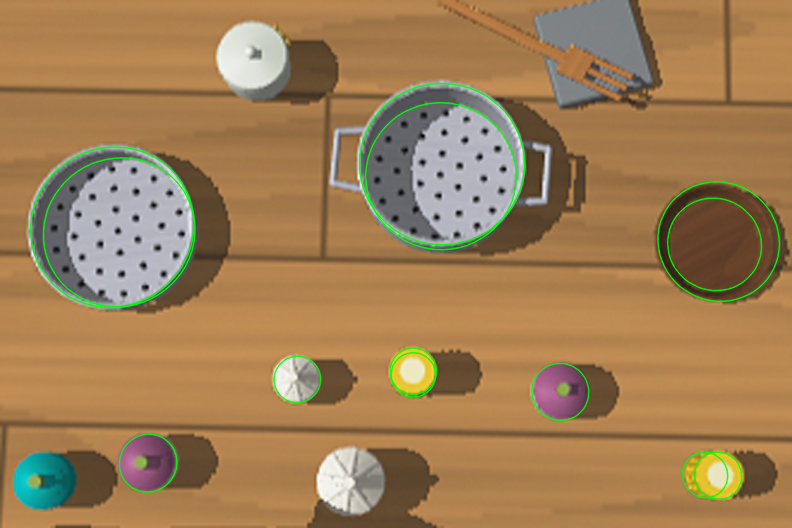

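The overlay rings sit on every object and rim to within about 2 mm, so I'll use these positions. The tool yaw of 2.725 works everywhere, so no turns are needed. I'll start with turnip_b, which is nearest.

```bash
cat > d.py <<'E'
import sys
from h import *
s=env.state(); r=R.from_euler("xyz",s["tool_rot"])
print("t",round(s["clock"],2),s["tool_pos"].round(1),s["tool_rot"].round(4),"w",round(s["gripper_width"],3))
p=s["tool_pos"]
for a in sys.argv[1:]:
    t=np.array(eval(a),float); print(a,(r.inv().apply(t-p)/1000).round(4))
E
python3 d.py 366,268.5,120 366,268.5,5
```

```text
t 0.15 [252.7 571.  230.6] [-3.1400e+00 -3.0000e-04  2.7248e+00] w 1.002
366,268.5,120 [-0.2261 -0.2306  0.1109]
366,268.5,5 [-0.2262 -0.2304  0.2259]
```

>>> jog_arm(
  steps=[
    [[-0.03, -0.03, 0.015], [0, 0, 0]],
    [[-0.055, -0.055, 0.03], [0, 0, 0]],
    [[-0.08, -0.08, 0.04], [0, 0, 0]],
    [[-0.11, -0.11, 0.05], [0, 0, 0]],
    [[-0.14, -0.14, 0.07], [0, 0, 0]],
    [[-0.17, -0.17, 0.08], [0, 0, 0]],
    [[-0.195, -0.195, 0.1], [0, 0, 0]],
    [[-0.215, -0.218, 0.11], [0, 0, 0]],
    [[-0.226, -0.2305, 0.111], [0, 0, 0]],
    [[-0.226, -0.2305, 0.111], [0, 0, 0]],
    [[-0.226, -0.2305, 0.111], [0, 0, 0]],
    [[-0.226, -0.2305, 0.111], [0, 0, 0]],
    [[-0.226, -0.2305, 0.111], [0, 0, 0]],
  ],
  fingers=1,
  force=40,
)

```text
clock: 1.45
tool_pos: [366.3, 270.1, 120.6]
tool_rot: [3.141, 0.001, 2.726]
force: [0.0, 0.8, -0.9]
gripper_width: 1.0
gripper_force: 0.0
```

```bash
python3 d.py 366,268.5,5
python3 - <<'E'
from h import *
cv2.imwrite("pics/w1.png",env.grab_frame("wrist"))
E
```

```text
t 1.45 [366.3 270.1 120.6] [3.1409e+00 6.0000e-04 2.7263e+00] w 1.0
366,268.5,5 [-0.0004 -0.0017  0.1156]
```

View pics/w1.png

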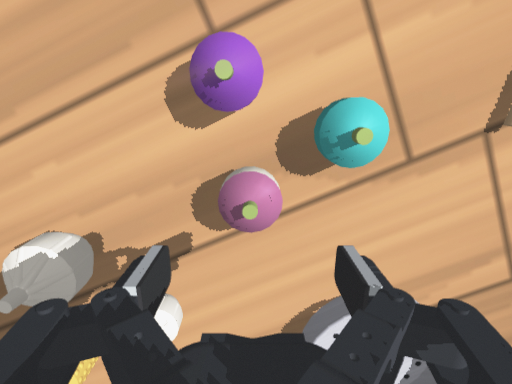

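The wrist view shows the mauve turnip centred between the fingers at (250,205), with the purple and turquoise decoys clear of it. I'll check the distance along tool x and then descend.

```bash
cat >> h.py <<'E'
def wproj(P,s=None):
    s=s or env.state(); c=env.camera_info("wrist"); f=192/np.tan(np.radians(c["fovy"]/2)); T=np.array(c["T_tool_cam"])
    p=R.from_euler("xyz",s["tool_rot"]).inv().apply(np.atleast_2d(P)-s["tool_pos"]); p=(p-T[:3,3])@T[:3,:3]
    return np.c_[c["cx"]+f*p[:,0]/-p[:,2], c["cy"]-f*p[:,1]/-p[:,2]].round(1)
E
python3 -c "
from h import *
print(wproj([[366,268.5,59],[366,268.5,27]]))"
```

```text
[[250.  211.4]
 [250.3 198.6]]
```

>>> jog_arm(
  steps=[
    [[0, -0.002, 0.03], [0, 0, 0]],
    [[0, -0.002, 0.06], [0, 0, 0]],
    [[0, -0.002, 0.085], [0, 0, 0]],
    [[0, -0.002, 0.105], [0, 0, 0]],
    [[0, -0.002, 0.115], [0, 0, 0]],
    [[0, -0.002, 0.115], [0, 0, 0]],
    [[0, -0.002, 0.115], [0, 0, 0]],
  ],
)

```text
clock: 2.2
tool_pos: [365.7, 267.8, 5.7]
tool_rot: [3.141, 0.0, 2.725]
force: [-0.3, 0.8, -0.7]
gripper_width: 1.002
gripper_force: 0.0
```

>>> jog_arm(
  steps=[
    [[0, 0, 0], [0, 0, 0]],
    [[0, 0, 0], [0, 0, 0]],
    [[0, 0, 0], [0, 0, 0]],
    [[0, 0, 0], [0, 0, 0]],
    [[0, 0, 0], [0, 0, 0]],
    [[0, 0, 0], [0, 0, 0]],
    [[0, 0, 0], [0, 0, 0]],
    [[0, 0, 0], [0, 0, 0]],
  ],
  fingers=0.3,
  force=40,
)

```text
clock: 3.0
tool_pos: [366.1, 267.7, 6.4]
tool_rot: [3.14, 0.001, 2.725]
force: [-0.2, 0.4, 5.8]
gripper_width: 0.625
gripper_force: 41.5
```

```bash
python3 d.py 366,268,115 628,6,115 628,6,13
```

```text
t 3.0 [366.1 267.7   6.4] [3.1401e+00 1.4000e-03 2.7247e+00] w 0.625
366,268,115 [ 0.      0.0005 -0.1086]
628,6,115 [-0.3456 -0.133  -0.1083]
628,6,13 [-0.3455 -0.1332 -0.0063]
```

>>> jog_arm(
  steps=[
    [[0, 0, -0.02], [0, 0, 0]],
    [[0, 0, -0.05], [0, 0, 0]],
    [[0, 0, -0.085], [0, 0, 0]],
    [[-0.02, -0.008, -0.11], [0, 0, 0]],
    [[-0.05, -0.02, -0.11], [0, 0, 0]],
    [[-0.09, -0.035, -0.11], [0, 0, 0]],
    [[-0.13, -0.05, -0.11], [0, 0, 0]],
    [[-0.17, -0.065, -0.11], [0, 0, 0]],
    [[-0.21, -0.08, -0.11], [0, 0, 0]],
    [[-0.25, -0.096, -0.11], [0, 0, 0]],
    [[-0.29, -0.11, -0.11], [0, 0, 0]],
    [[-0.32, -0.123, -0.11], [0, 0, 0]],
    [[-0.34, -0.131, -0.11], [0, 0, 0]],
    [[-0.3455, -0.133, -0.11], [0, 0, 0]],
    [[-0.3455, -0.133, -0.11], [0, 0, 0]],
    [[-0.3455, -0.133, -0.11], [0, 0, 0]],
    [[-0.3455, -0.133, -0.11], [0, 0, 0]],
  ],
)

```text
clock: 4.7
tool_pos: [626.1, 7.3, 115.3]
tool_rot: [-3.141, -0.002, 2.726]
force: [-0.1, -0.3, -0.3]
gripper_width: 0.625
gripper_force: 42.7
```

```bash
python3 d.py 628,6,13
```

```text
t 4.7 [626.1   7.3 115.3] [-3.1413e+00 -1.8000e-03  2.7262e+00] w 0.625
628,6,13 [-0.0024 -0.0004  0.1022]
```

>>> jog_arm(
  steps=[
    [[-0.002, 0, 0.025], [0, 0, 0]],
    [[-0.002, 0, 0.05], [0, 0, 0]],
    [[-0.002, 0, 0.075], [0, 0, 0]],
    [[-0.002, 0, 0.09], [0, 0, 0]],
    [[-0.002, 0, 0.098], [0, 0, 0]],
    [[-0.002, 0, 0.102], [0, 0, 0]],
    [[-0.002, 0, 0.102], [0, 0, 0]],
    [[-0.002, 0, 0.102], [0, 0, 0]],
  ],
)

```text
clock: 5.5
tool_pos: [630.2, 5.0, 14.3]
tool_rot: [3.141, 0.002, 2.725]
force: [-0.6, 1.0, 0.2]
gripper_width: 0.625
gripper_force: 42.7
```

Run:
```python
from h import *
s=env.state(); print(s["tool_pos"].round(1),s["force"].round(1),s["gripper_width"])
cv2.imwrite("pics/s2.png",cv2.resize(env.grab_frame("scene")[130:290,150:350],None,fx=3,fy=3,interpolation=cv2.INTER_CUBIC))
```

```text
[630.2   5.   14.3] [-0.6  1.   0.2] 0.6252023949719311
```

View pics/s2.png

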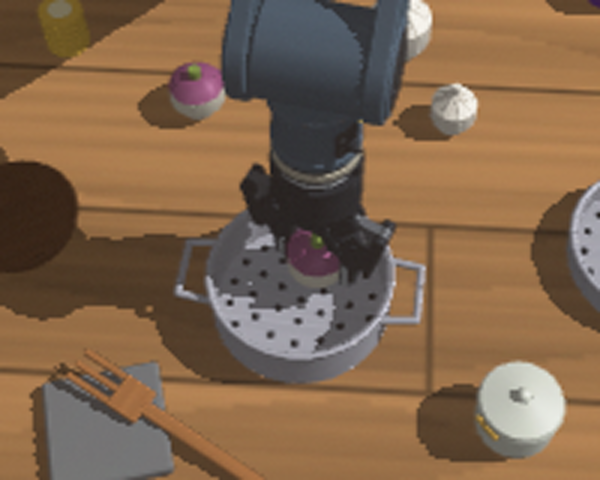

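The turnip is held upright inside the tier at picture (318,255) and clears the rim. I'll lower it the last 2 mm and release.

>>> jog_arm(
  steps=[
    [[0, 0, 0.001], [0, 0, 0]],
    [[0, 0, 0.002], [0, 0, 0]],
    [[0, 0, 0.002], [0, 0, 0]],
  ],
)

```text
clock: 5.85
tool_pos: [629.5, 5.0, 11.5]
tool_rot: [3.142, 0.0, 2.725]
force: [1.0, -0.1, 0.5]
gripper_width: 0.626
gripper_force: 42.8
```

>>> jog_arm(
  steps=[
    [[0, 0, 0], [0, 0, 0]],
    [[0, 0, 0], [0, 0, 0]],
    [[0, 0, 0], [0, 0, 0]],
    [[0, 0, 0], [0, 0, 0]],
    [[0, 0, 0], [0, 0, 0]],
    [[0, 0, -0.01], [0, 0, 0]],
    [[0, 0, -0.03], [0, 0, 0]],
    [[0, 0, -0.06], [0, 0, 0]],
    [[0, 0, -0.09], [0, 0, 0]],
    [[0, 0, -0.1], [0, 0, 0]],
    [[0, 0, -0.1], [0, 0, 0]],
  ],
  fingers=0.8,
)

```text
clock: 6.95
tool_pos: [630.8, 4.9, 113.6]
tool_rot: [3.14, 0.004, 2.725]
force: [0.1, 1.1, -0.5]
gripper_width: 0.796
gripper_force: 0.0
```

```bash
python3 d.py 442,-126.5,113 442,-126.5,5
```

```text
t 6.95 [630.8   4.9 113.6] [3.1404 0.0045 2.7248] w 0.796
442,-126.5,113 [ 0.1194 -0.1966 -0.0002]
442,-126.5,5 [ 0.1199 -0.1967  0.1078]
```

>>> jog_arm(
  steps=[
    [[0.015, -0.025, 0], [0, 0, 0]],
    [[0.035, -0.058, 0], [0, 0, 0]],
    [[0.055, -0.09, 0], [0, 0, 0]],
    [[0.075, -0.125, 0], [0, 0, 0]],
    [[0.095, -0.16, 0], [0, 0, 0]],
    [[0.112, -0.185, 0], [0, 0, 0]],
    [[0.1195, -0.1965, 0], [0, 0, 0]],
    [[0.1195, -0.1965, 0], [0, 0, 0]],
    [[0.1195, -0.1965, 0], [0, 0, 0]],
    [[0.1195, -0.1965, 0], [0, 0, 0]],
  ],
  fingers=1,
)

```text
clock: 7.95
tool_pos: [442.0, -126.0, 111.2]
tool_rot: [3.142, 0.001, 2.726]
force: [-0.3, 0.2, 0.2]
gripper_width: 0.998
gripper_force: 0.0
```

```bash
python3 d.py 442,-126.5,5
```

```text
t 7.95 [ 442.  -126.   111.2] [3.1415e+00 1.3000e-03 2.7259e+00] w 0.998
442,-126.5,5 [-0.     -0.0005  0.1062]
```

>>> jog_arm(
  steps=[
    [[0, 0, 0.03], [0, 0, 0]],
    [[0, 0, 0.06], [0, 0, 0]],
    [[0, 0, 0.085], [0, 0, 0]],
    [[0, 0, 0.1], [0, 0, 0]],
    [[0, 0, 0.106], [0, 0, 0]],
    [[0, 0, 0.106], [0, 0, 0]],
    [[0, 0, 0.106], [0, 0, 0]],
  ],
)

```text
clock: 8.65
tool_pos: [441.4, -126.1, 5.7]
tool_rot: [-3.141, 0.001, 2.726]
force: [0.2, -0.1, 0.3]
gripper_width: 1.0
gripper_force: 0.0
```

>>> jog_arm(
  steps=[
    [[0, 0, 0], [0, 0, 0]],
    [[0, 0, 0], [0, 0, 0]],
    [[0, 0, 0], [0, 0, 0]],
    [[0, 0, 0], [0, 0, 0]],
    [[0, 0, 0], [0, 0, 0]],
    [[0, 0, 0], [0, 0, 0]],
    [[0, 0, 0], [0, 0, 0]],
    [[0, 0, 0], [0, 0, 0]],
  ],
  fingers=0.3,
  force=40,
)

```text
clock: 9.45
tool_pos: [441.1, -126.4, 6.4]
tool_rot: [-3.142, 0.002, 2.724]
force: [-0.2, 1.2, 5.0]
gripper_width: 0.628
gripper_force: 41.4
```

```bash
python3 d.py 442,-126.5,125 690,-22,125
```

```text
t 9.45 [ 441.1 -126.4    6.4] [-3.1415e+00  2.0000e-03  2.7243e+00] w 0.628
442,-126.5,125 [-0.0011  0.0003 -0.1186]
690,-22,125 [-0.1855  0.1963 -0.1183]
```

>>> jog_arm(
  steps=[
    [[0, 0, -0.02], [0, 0, 0]],
    [[0, 0, -0.055], [0, 0, 0]],
    [[0, 0, -0.095], [0, 0, 0]],
    [[-0.013, 0.013, -0.12], [0, 0, 0]],
    [[-0.035, 0.037, -0.12], [0, 0, 0]],
    [[-0.06, 0.064, -0.12], [0, 0, 0]],
    [[-0.09, 0.096, -0.12], [0, 0, 0]],
    [[-0.12, 0.127, -0.12], [0, 0, 0]],
    [[-0.15, 0.159, -0.12], [0, 0, 0]],
    [[-0.173, 0.183, -0.12], [0, 0, 0]],
    [[-0.1855, 0.196, -0.12], [0, 0, 0]],
    [[-0.1855, 0.196, -0.12], [0, 0, 0]],
    [[-0.1855, 0.196, -0.12], [0, 0, 0]],
    [[-0.1855, 0.196, -0.12], [0, 0, 0]],
  ],
)

```text
clock: 10.85
tool_pos: [687.9, -22.4, 125.1]
tool_rot: [-3.141, -0.002, 2.724]
force: [0.4, -0.2, -0.4]
gripper_width: 0.627
gripper_force: 42.6
```

```bash
python3 d.py 690,-22,12
python3 - <<'E'
from h import *
cv2.imwrite("pics/w3.png",env.grab_frame("wrist"))
E
```

```text
t 10.85 [687.9 -22.4 125.1] [-3.1408e+00 -2.1000e-03  2.7243e+00] w 0.627
690,-22,12 [-0.002   0.0013  0.1131]
```

View pics/w3.png

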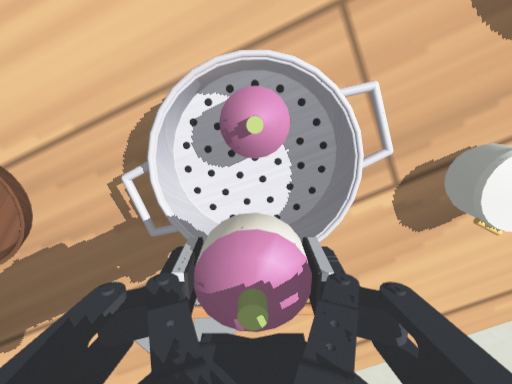

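Turnip_b stands upright in the tier at (255,122), and turnip_a is held over the opposite half at (252,270). I'll lower and release it.

>>> jog_arm(
  steps=[
    [[-0.001, 0.001, 0.025], [0, 0, 0]],
    [[-0.001, 0.001, 0.055], [0, 0, 0]],
    [[-0.001, 0.001, 0.08], [0, 0, 0]],
    [[-0.001, 0.001, 0.1], [0, 0, 0]],
    [[-0.001, 0.001, 0.11], [0, 0, 0]],
    [[-0.001, 0.001, 0.113], [0, 0, 0]],
    [[-0.001, 0.001, 0.113], [0, 0, 0]],
    [[-0.001, 0.001, 0.113], [0, 0, 0]],
  ],
)

```text
clock: 11.7
tool_pos: [692.0, -21.9, 13.6]
tool_rot: [3.141, 0.003, 2.725]
force: [0.2, -0.4, -1.1]
gripper_width: 0.628
gripper_force: 42.7
```

>>> jog_arm(
  steps=[
    [[0, 0, 0], [0, 0, 0]],
    [[0, 0, 0], [0, 0, 0]],
    [[0, 0, 0], [0, 0, 0]],
    [[0, 0, 0], [0, 0, 0]],
    [[0, 0, 0], [0, 0, 0]],
    [[0, 0, -0.01], [0, 0, 0]],
    [[0, 0, -0.03], [0, 0, 0]],
    [[0, 0, -0.06], [0, 0, 0]],
    [[0, 0, -0.09], [0, 0, 0]],
    [[0, 0, -0.1], [0, 0, 0]],
    [[0, 0, -0.1], [0, 0, 0]],
  ],
  fingers=0.8,
)

```text
clock: 12.8
tool_pos: [692.3, -21.8, 114.7]
tool_rot: [3.141, 0.005, 2.725]
force: [-0.3, -1.3, -0.7]
gripper_width: 0.802
gripper_force: 0.0
```

```bash
python3 d.py 457.5,16,110
```

```text
t 12.8 [692.3 -21.8 114.7] [3.1405 0.0046 2.7249] w 0.802
457.5,16,110 [ 0.23   -0.0605  0.0036]
```

>>> jog_arm(
  steps=[
    [[0.025, -0.006, 0], [0, 0, 0]],
    [[0.06, -0.016, 0], [0, 0, 0]],
    [[0.095, -0.025, 0], [0, 0, 0]],
    [[0.13, -0.034, 0], [0, 0, 0]],
    [[0.165, -0.043, 0], [0, 0, 0]],
    [[0.2, -0.053, 0], [0, 0, 0]],
    [[0.222, -0.058, 0.003], [0, 0, 0]],
    [[0.23, -0.0605, 0.003], [0, 0, 0]],
    [[0.23, -0.0605, 0.003], [0, 0, 0]],
    [[0.23, -0.0605, 0.003], [0, 0, 0]],
    [[0.23, -0.0605, 0.003], [0, 0, 0]],
  ],
  fingers=1,
)

```text
clock: 13.9
tool_pos: [458.2, 15.7, 109.3]
tool_rot: [3.141, 0.002, 2.725]
force: [-0.4, -0.2, -0.5]
gripper_width: 0.999
gripper_force: 0.0
```

```bash
python3 d.py 457.5,16,5
```

```text
t 13.9 [458.2  15.7 109.3] [3.1411e+00 2.3000e-03 2.7246e+00] w 0.999
457.5,16,5 [ 0.001  -0.      0.1043]
```

>>> jog_arm(
  steps=[
    [[0, 0, 0.03], [0, 0, 0]],
    [[0, 0, 0.06], [0, 0, 0]],
    [[0, 0, 0.085], [0, 0, 0]],
    [[0, 0, 0.098], [0, 0, 0]],
    [[0, 0, 0.102], [0, 0, 0]],
    [[0, 0, 0.102], [0, 0, 0]],
    [[0, 0, 0.102], [0, 0, 0]],
  ],
)

```text
clock: 14.6
tool_pos: [457.0, 16.0, 7.7]
tool_rot: [3.141, 0.001, 2.725]
force: [-0.1, 0.2, 0.2]
gripper_width: 1.002
gripper_force: 0.0
```

>>> jog_arm(
  steps=[
    [[0, 0, 0], [0, 0, 0]],
    [[0, 0, 0], [0, 0, 0]],
    [[0, 0, 0], [0, 0, 0]],
    [[0, 0, 0], [0, 0, 0]],
    [[0, 0, 0], [0, 0, 0]],
    [[0, 0, 0], [0, 0, 0]],
    [[0, 0, 0], [0, 0, 0]],
    [[0, 0, 0], [0, 0, 0]],
    [[0, 0, 0], [0, 0, 0]],
  ],
  fingers=0.2,
  force=40,
)

```text
clock: 15.5
tool_pos: [456.5, 16.2, 8.1]
tool_rot: [3.141, 0.001, 2.725]
force: [0.2, -0.4, 6.2]
gripper_width: 0.504
gripper_force: 40.2
```

```bash
python3 d.py 564,328,115 626,300,115
```

```text
t 15.5 [456.5  16.2   8.1] [3.1413e+00 1.4000e-03 2.7248e+00] w 0.504
564,328,115 [ 0.0277  0.3287 -0.1069]
626,300,115 [-0.0403  0.3282 -0.1068]
```

>>> jog_arm(
  steps=[
    [[0, 0, -0.02], [0, 0, 0]],
    [[0, 0, -0.055], [0, 0, 0]],
    [[0, 0.005, -0.09], [0, 0, 0]],
    [[-0.003, 0.025, -0.107], [0, 0, 0]],
    [[-0.007, 0.06, -0.107], [0, 0, 0]],
    [[-0.012, 0.1, -0.107], [0, 0, 0]],
    [[-0.017, 0.14, -0.107], [0, 0, 0]],
    [[-0.022, 0.18, -0.107], [0, 0, 0]],
    [[-0.027, 0.22, -0.107], [0, 0, 0]],
    [[-0.032, 0.26, -0.107], [0, 0, 0]],
    [[-0.037, 0.295, -0.107], [0, 0, 0]],
    [[-0.04, 0.32, -0.107], [0, 0, 0]],
    [[-0.04, 0.328, -0.107], [0, 0, 0]],
    [[-0.04, 0.328, -0.107], [0, 0, 0]],
    [[-0.04, 0.328, -0.107], [0, 0, 0]],
    [[-0.04, 0.328, -0.107], [0, 0, 0]],
  ],
)

```text
clock: 17.1
tool_pos: [624.5, 298.5, 114.1]
tool_rot: [-3.14, -0.001, 2.724]
force: [0.8, -0.5, -1.2]
gripper_width: 0.504
gripper_force: 40.9
```

```bash
python3 d.py 626,300,14
```

```text
t 17.1 [624.5 298.5 114.1] [-3.1401e+00 -1.2000e-03  2.7237e+00] w 0.504
626,300,14 [-0.0009  0.0021  0.1001]
```

>>> jog_arm(
  steps=[
    [[-0.001, 0.001, 0.025], [0, 0, 0]],
    [[-0.001, 0.001, 0.05], [0, 0, 0]],
    [[-0.001, 0.001, 0.075], [0, 0, 0]],
    [[-0.001, 0.001, 0.09], [0, 0, 0]],
    [[-0.001, 0.001, 0.098], [0, 0, 0]],
    [[-0.001, 0.001, 0.1], [0, 0, 0]],
    [[-0.001, 0.001, 0.1], [0, 0, 0]],
    [[-0.001, 0.001, 0.1], [0, 0, 0]],
  ],
)

```text
clock: 17.9
tool_pos: [627.7, 300.7, 15.6]
tool_rot: [3.14, 0.002, 2.725]
force: [-0.1, 0.0, -0.8]
gripper_width: 0.504
gripper_force: 40.9
```

>>> jog_arm(
  steps=[
    [[0, 0, 0], [0, 0, 0]],
    [[0, 0, 0], [0, 0, 0]],
    [[0, 0, 0], [0, 0, 0]],
    [[0, 0, 0], [0, 0, 0]],
    [[0, 0, 0], [0, 0, 0]],
    [[0, 0, -0.01], [0, 0, 0]],
    [[0, 0, -0.03], [0, 0, 0]],
    [[0, 0, -0.06], [0, 0, 0]],
    [[0, 0, -0.09], [0, 0, 0]],
    [[0, 0, -0.1], [0, 0, 0]],
    [[0, 0, -0.1], [0, 0, 0]],
  ],
  fingers=0.75,
)

```text
clock: 19.0
tool_pos: [628.1, 300.9, 116.8]
tool_rot: [3.139, 0.004, 2.725]
force: [0.8, 0.7, 0.0]
gripper_width: 0.748
gripper_force: 0.0
```

```bash
python3 d.py 449,128.3,110
```

```text
t 19.0 [628.1 300.9 116.8] [3.1386 0.0036 2.7249] w 0.748
449,128.3,110 [ 0.0939 -0.2304  0.0058]
```

Next is the small garlic.

>>> jog_arm(
  steps=[
    [[0.01, -0.025, 0.005], [0, 0, 0]],
    [[0.024, -0.06, 0.005], [0, 0, 0]],
    [[0.039, -0.095, 0.005], [0, 0, 0]],
    [[0.053, -0.13, 0.005], [0, 0, 0]],
    [[0.067, -0.165, 0.005], [0, 0, 0]],
    [[0.081, -0.2, 0.005], [0, 0, 0]],
    [[0.091, -0.222, 0.005], [0, 0, 0]],
    [[0.094, -0.23, 0.005], [0, 0, 0]],
    [[0.094, -0.23, 0.005], [0, 0, 0]],
    [[0.094, -0.23, 0.005], [0, 0, 0]],
    [[0.094, -0.23, 0.005], [0, 0, 0]],
  ],
  fingers=1,
)

```text
clock: 20.1
tool_pos: [449.3, 128.8, 109.2]
tool_rot: [3.141, 0.002, 2.726]
force: [-0.1, 0.6, -0.2]
gripper_width: 1.002
gripper_force: 0.0
```

```bash
python3 d.py 449,128.3,4
```

```text
t 20.1 [449.3 128.8 109.2] [3.1407e+00 1.6000e-03 2.7255e+00] w 1.002
449,128.3,4 [ 0.0002 -0.0007  0.1052]
```

>>> jog_arm(
  steps=[
    [[0, 0, 0.03], [0, 0, 0]],
    [[0, 0, 0.06], [0, 0, 0]],
    [[0, 0, 0.085], [0, 0, 0]],
    [[0, 0, 0.1], [0, 0, 0]],
    [[0, 0, 0.105], [0, 0, 0]],
    [[0, 0, 0.105], [0, 0, 0]],
    [[0, 0, 0.105], [0, 0, 0]],
  ],
)

```text
clock: 20.8
tool_pos: [448.5, 128.5, 4.7]
tool_rot: [3.141, 0.001, 2.725]
force: [-0.1, -1.1, 0.8]
gripper_width: 1.002
gripper_force: 0.0
```

>>> jog_arm(
  steps=[
    [[0, 0, 0], [0, 0, 0]],
    [[0, 0, 0], [0, 0, 0]],
    [[0, 0, 0], [0, 0, 0]],
    [[0, 0, 0], [0, 0, 0]],
    [[0, 0, 0], [0, 0, 0]],
    [[0, 0, 0], [0, 0, 0]],
    [[0, 0, 0], [0, 0, 0]],
    [[0, 0, 0], [0, 0, 0]],
    [[0, 0, 0], [0, 0, 0]],
  ],
  fingers=0.2,
  force=40,
)

```text
clock: 21.7
tool_pos: [448.1, 128.2, 5.1]
tool_rot: [3.141, 0.001, 2.725]
force: [-0.8, 0.3, 5.4]
gripper_width: 0.514
gripper_force: 40.4
```

```bash
python3 d.py 594,-283,110
```

```text
t 21.7 [448.1 128.2   5.1] [3.1409e+00 1.3000e-03 2.7247e+00] w 0.514
594,-283,110 [-0.3    -0.3169 -0.1047]
```

>>> jog_arm(
  steps=[
    [[0, 0, -0.02], [0, 0, 0]],
    [[0, 0, -0.055], [0, 0, 0]],
    [[-0.005, -0.005, -0.09], [0, 0, 0]],
    [[-0.02, -0.021, -0.105], [0, 0, 0]],
    [[-0.045, -0.047, -0.105], [0, 0, 0]],
    [[-0.075, -0.079, -0.105], [0, 0, 0]],
    [[-0.105, -0.111, -0.105], [0, 0, 0]],
    [[-0.135, -0.142, -0.105], [0, 0, 0]],
    [[-0.165, -0.174, -0.105], [0, 0, 0]],
    [[-0.195, -0.206, -0.105], [0, 0, 0]],
    [[-0.225, -0.238, -0.105], [0, 0, 0]],
    [[-0.255, -0.269, -0.105], [0, 0, 0]],
    [[-0.28, -0.296, -0.105], [0, 0, 0]],
    [[-0.295, -0.312, -0.105], [0, 0, 0]],
    [[-0.3, -0.317, -0.105], [0, 0, 0]],
    [[-0.3, -0.317, -0.105], [0, 0, 0]],
    [[-0.3, -0.317, -0.105], [0, 0, 0]],
    [[-0.3, -0.317, -0.105], [0, 0, 0]],
  ],
)

```text
clock: 23.5
tool_pos: [593.0, -281.1, 109.1]
tool_rot: [3.141, -0.002, 2.726]
force: [0.3, -0.2, -0.6]
gripper_width: 0.513
gripper_force: 41.1
```

```bash
python3 d.py 594,-283,12
```

```text
t 23.5 [ 593.  -281.1  109.1] [ 3.1410e+00 -1.9000e-03  2.7262e+00] w 0.513
594,-283,12 [-0.0019 -0.0014  0.0971]
```

>>> jog_arm(
  steps=[
    [[-0.001, -0.001, 0.025], [0, 0, 0]],
    [[-0.001, -0.001, 0.05], [0, 0, 0]],
    [[-0.001, -0.001, 0.075], [0, 0, 0]],
    [[-0.001, -0.001, 0.09], [0, 0, 0]],
    [[-0.001, -0.001, 0.095], [0, 0, 0]],
    [[-0.001, -0.001, 0.097], [0, 0, 0]],
    [[-0.001, -0.001, 0.097], [0, 0, 0]],
    [[-0.001, -0.001, 0.097], [0, 0, 0]],
  ],
)

```text
clock: 24.3
tool_pos: [595.0, -284.9, 13.6]
tool_rot: [-3.141, 0.002, 2.725]
force: [-0.6, -0.7, -1.4]
gripper_width: 0.513
gripper_force: 41.1
```

>>> jog_arm(
  steps=[
    [[0, 0, 0], [0, 0, 0]],
    [[0, 0, 0], [0, 0, 0]],
    [[0, 0, 0], [0, 0, 0]],
    [[0, 0, 0], [0, 0, 0]],
    [[0, 0, 0], [0, 0, 0]],
    [[0, 0, -0.01], [0, 0, 0]],
    [[0, 0, -0.03], [0, 0, 0]],
    [[0, 0, -0.06], [0, 0, 0]],
    [[0, 0, -0.09], [0, 0, 0]],
    [[0, 0, -0.1], [0, 0, 0]],
    [[0, 0, -0.1], [0, 0, 0]],
  ],
  fingers=0.64,
)

```text
clock: 25.4
tool_pos: [595.3, -285.2, 114.6]
tool_rot: [-3.141, 0.004, 2.725]
force: [-0.0, -0.6, -0.4]
gripper_width: 0.642
gripper_force: 0.0
```

```bash
python3 d.py 365,-272,110
```

```text
t 25.4 [ 595.3 -285.2  114.6] [-3.1407  0.0044  2.7248] w 0.642
365,-272,110 [ 0.216  -0.0812  0.0037]
```

>>> jog_arm(
  steps=[
    [[0.025, -0.009, 0.003], [0, 0, 0]],
    [[0.06, -0.023, 0.003], [0, 0, 0]],
    [[0.095, -0.036, 0.003], [0, 0, 0]],
    [[0.13, -0.049, 0.003], [0, 0, 0]],
    [[0.165, -0.062, 0.003], [0, 0, 0]],
    [[0.195, -0.073, 0.003], [0, 0, 0]],
    [[0.21, -0.079, 0.003], [0, 0, 0]],
    [[0.216, -0.081, 0.003], [0, 0, 0]],
    [[0.216, -0.081, 0.003], [0, 0, 0]],
    [[0.216, -0.081, 0.003], [0, 0, 0]],
    [[0.216, -0.081, 0.003], [0, 0, 0]],
  ],
  fingers=1,
)

```text
clock: 26.5
tool_pos: [365.0, -271.5, 109.2]
tool_rot: [-3.141, 0.001, 2.726]
force: [-0.1, -0.5, 0.0]
gripper_width: 0.998
gripper_force: 0.0
```

```bash
python3 d.py 365,-272,7
python3 - <<'E'
from h import *
s=env.state(); im=env.grab_frame("wrist")
for p in wproj([[365,-272,50],[365,-272,0]],s): cv2.circle(im,tuple(p.round().astype(int).tolist()),2,(255,0,0),-1)
cv2.polylines(im,[wproj(ring(365,-272,50,22),s).round().astype(np.int32)],True,(0,0,255),1)
cv2.imwrite("pics/w4.png",im)
E
```

```text
t 26.5 [ 365.  -271.5  109.2] [-3.1412e+00  1.0000e-03  2.7256e+00] w 0.998
365,-272,7 [-0.0002 -0.0004  0.1022]
```

View pics/w4.png

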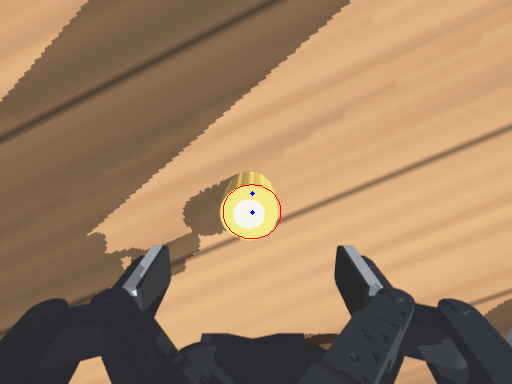

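The corn at (250,212) matches the prediction to within 1–2 mm, so I'll grasp it.

>>> jog_arm(
  steps=[
    [[0, -0.001, 0.03], [0, 0, 0]],
    [[0, -0.001, 0.06], [0, 0, 0]],
    [[0, -0.001, 0.085], [0, 0, 0]],
    [[0, -0.001, 0.098], [0, 0, 0]],
    [[0, -0.001, 0.102], [0, 0, 0]],
    [[0, -0.001, 0.102], [0, 0, 0]],
    [[0, -0.001, 0.102], [0, 0, 0]],
  ],
)

```text
clock: 27.25
tool_pos: [364.0, -272.3, 7.8]
tool_rot: [-3.141, 0.001, 2.725]
force: [0.2, -0.2, -0.6]
gripper_width: 1.001
gripper_force: 0.0
```

>>> jog_arm(
  steps=[
    [[0, 0, 0], [0, 0, 0]],
    [[0, 0, 0], [0, 0, 0]],
    [[0, 0, 0], [0, 0, 0]],
    [[0, 0, 0], [0, 0, 0]],
    [[0, 0, 0], [0, 0, 0]],
    [[0, 0, 0], [0, 0, 0]],
    [[0, 0, 0], [0, 0, 0]],
    [[0, 0, 0], [0, 0, 0]],
    [[0, 0, 0], [0, 0, 0]],
  ],
  fingers=0.2,
  force=40,
)

```text
clock: 28.15
tool_pos: [363.7, -272.3, 8.1]
tool_rot: [-3.141, 0.001, 2.725]
force: [-0.5, 0.9, 6.7]
gripper_width: 0.504
gripper_force: 40.1
```

```bash
python3 d.py 460,0,115 564,328,115
```

```text
t 28.15 [ 363.7 -272.3    8.1] [-3.1409e+00  1.3000e-03  2.7248e+00] w 0.504
460,0,115 [ 0.0221  0.2879 -0.1072]
564,328,115 [ 0.0598  0.6299 -0.1074]
```

>>> jog_arm(
  steps=[
    [[0, 0, -0.02], [0, 0, 0]],
    [[0, 0, -0.055], [0, 0, 0]],
    [[0, 0.005, -0.09], [0, 0, 0]],
    [[0.003, 0.025, -0.107], [0, 0, 0]],
    [[0.005, 0.055, -0.107], [0, 0, 0]],
    [[0.009, 0.095, -0.107], [0, 0, 0]],
    [[0.013, 0.135, -0.107], [0, 0, 0]],
    [[0.017, 0.175, -0.107], [0, 0, 0]],
    [[0.02, 0.215, -0.107], [0, 0, 0]],
    [[0.024, 0.255, -0.107], [0, 0, 0]],
    [[0.028, 0.295, -0.107], [0, 0, 0]],
    [[0.032, 0.335, -0.107], [0, 0, 0]],
    [[0.036, 0.375, -0.107], [0, 0, 0]],
    [[0.04, 0.415, -0.107], [0, 0, 0]],
    [[0.043, 0.455, -0.107], [0, 0, 0]],
    [[0.047, 0.495, -0.107], [0, 0, 0]],
    [[0.051, 0.535, -0.107], [0, 0, 0]],
    [[0.054, 0.57, -0.107], [0, 0, 0]],
    [[0.057, 0.6, -0.107], [0, 0, 0]],
    [[0.059, 0.62, -0.107], [0, 0, 0]],
  ],
)

```text
clock: 30.15
tool_pos: [560.6, 321.1, 114.1]
tool_rot: [3.141, 0.0, 2.726]
force: [-0.2, -1.8, -1.0]
gripper_width: 0.506
gripper_force: 40.9
```

>>> jog_arm(
  steps=[
    [[0, 0, 0], [0, 0, 0]],
    [[0, 0, 0], [0, 0, 0]],
    [[0, 0, 0], [0, 0, 0]],
  ],
)

```text
clock: 30.45
tool_pos: [559.6, 317.6, 114.0]
tool_rot: [-3.14, -0.001, 2.724]
force: [-0.2, 0.8, -0.0]
gripper_width: 0.507
gripper_force: 41.0
```

```bash
python3 d.py 564,328,14
python3 - <<'E'
from h import *
cv2.imwrite("pics/w5.png",env.grab_frame("wrist"))
E
```

```text
t 30.45 [559.6 317.6 114. ] [-3.1399e+00 -1.3000e-03  2.7241e+00] w 0.507
564,328,14 [0.0001 0.0115 0.0999]
```

View pics/w5.png

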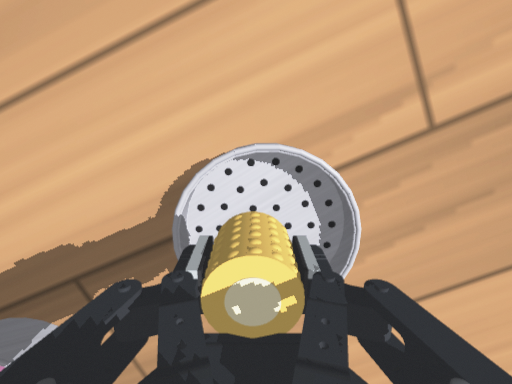

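The held corn at (252,280) is upright over the near half of the shallow tier. I'll lower and release it.

>>> jog_arm(
  steps=[
    [[0, 0.011, 0], [0, 0, 0]],
    [[0, 0.011, 0.025], [0, 0, 0]],
    [[0, 0.011, 0.05], [0, 0, 0]],
    [[0, 0.011, 0.075], [0, 0, 0]],
    [[0, 0.011, 0.09], [0, 0, 0]],
    [[0, 0.011, 0.098], [0, 0, 0]],
    [[0, 0.011, 0.1], [0, 0, 0]],
    [[0, 0.011, 0.1], [0, 0, 0]],
    [[0, 0.011, 0.1], [0, 0, 0]],
  ],
)

```text
clock: 31.4
tool_pos: [565.9, 329.3, 15.5]
tool_rot: [3.14, 0.002, 2.725]
force: [0.7, 0.1, -0.4]
gripper_width: 0.509
gripper_force: 41.0
```

>>> jog_arm(
  steps=[
    [[0, 0, 0], [0, 0, 0]],
    [[0, 0, 0], [0, 0, 0]],
    [[0, 0, 0], [0, 0, 0]],
    [[0, 0, 0], [0, 0, 0]],
    [[0, 0, 0], [0, 0, 0]],
    [[0, 0, -0.01], [0, 0, 0]],
    [[0, 0, -0.03], [0, 0, 0]],
    [[0, 0, -0.06], [0, 0, 0]],
    [[0, 0, -0.1], [0, 0, 0]],
    [[0.03, 0.03, -0.14], [0, 0, 0]],
    [[0.05, 0.06, -0.17], [0, 0, 0]],
    [[0.07, 0.09, -0.17], [0, 0, 0]],
    [[0.09, 0.12, -0.17], [0, 0, 0]],
    [[0.1, 0.14, -0.17], [0, 0, 0]],
    [[0.1, 0.14, -0.17], [0, 0, 0]],
    [[0.1, 0.14, -0.17], [0, 0, 0]],
  ],
  fingers=0.75,
)

```text
clock: 33.0
tool_pos: [529.8, 497.3, 184.5]
tool_rot: [-3.141, 0.0, 2.726]
force: [-0.0, -0.6, 0.9]
gripper_width: 0.753
gripper_force: 0.0
```

Run:
```python
from h import *
t=env.grab_frame("top");s=env.grab_frame("scene")
a=cv2.resize(t[60:290,90:430],(800,541),interpolation=cv2.INTER_CUBIC); cv2.imwrite("pics/ft.png",a)
cv2.imwrite("pics/fs.png",cv2.resize(s[110:310,120:420],(800,533),interpolation=cv2.INTER_CUBIC))
```

```text
(no output)
```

View pics/ft.png

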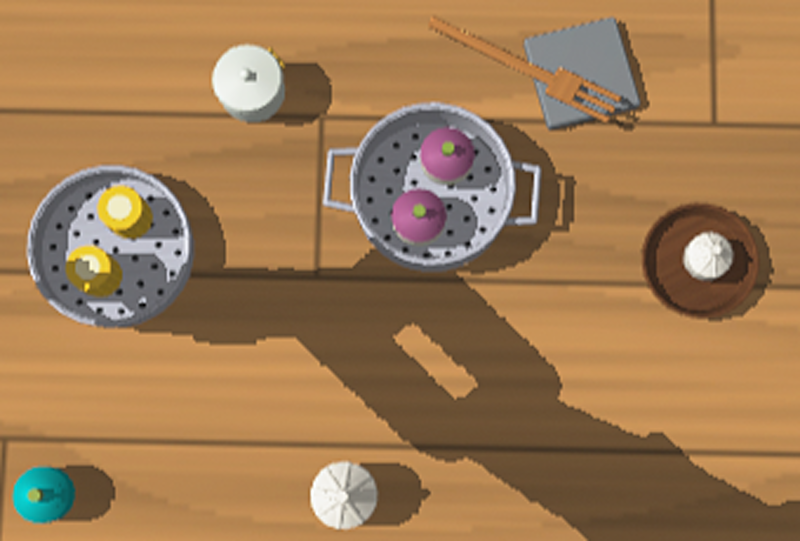

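View pics/fs.png

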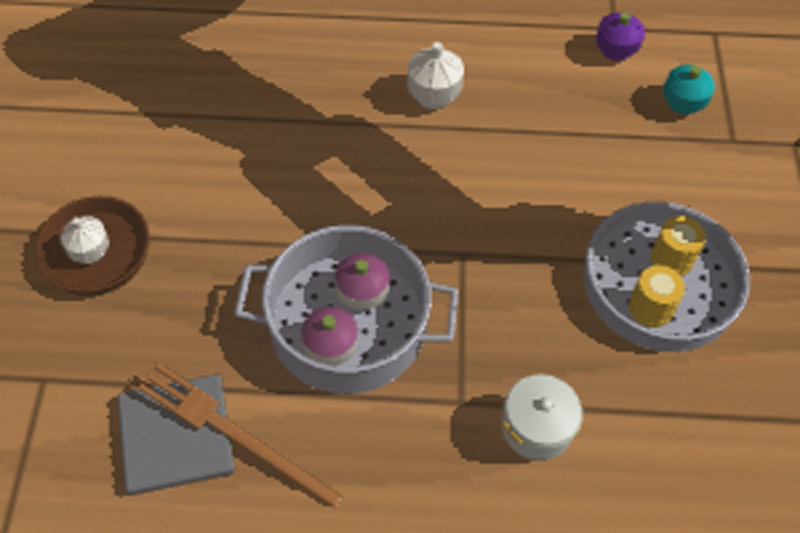

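All five pieces are in place and the bystanders haven't moved. I want to check that the second corn chunk is upright, since the arm's shadow falls across it.

Run:
```python
from h import *
out=[]
for cam,(x0,y0) in dict(top=(95,125),scene=(330,180)).items():
    im=env.grab_frame(cam)[y0:y0+80,x0:x0+80]; s=5
    b=cv2.resize(im,None,fx=s,fy=s,interpolation=cv2.INTER_CUBIC); raw=b.copy()
    for x,y in((565,328.5),(627,300.5)):
        for z in(5,55): cv2.polylines(b,[((proj(cam,ring(x,y,z,22))-(x0,y0)+.5)*s).round().astype(np.int32)],True,(0,255,0) if z>5 else (255,0,0),1)
    out.append(b)
cv2.imwrite("pics/c.png",np.hstack(out))
```

```text
(no output)
```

View pics/c.png

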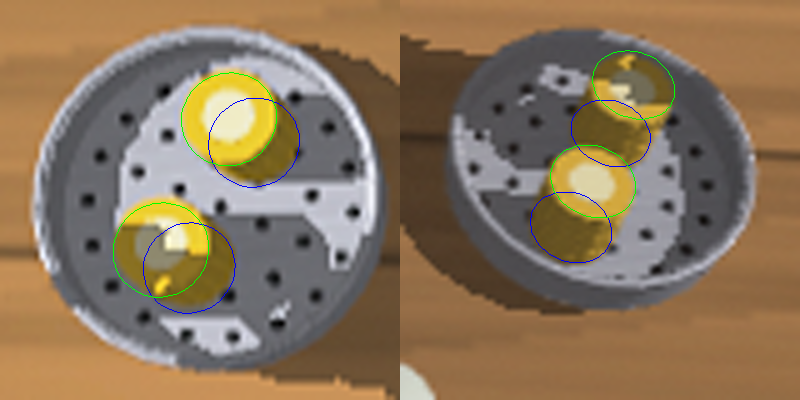

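The upright models fit both corn chunks in both views, so they're standing on the floor. I'll hand in.

```bash
python3 -c "
from cell import env
print(env.hand_in())"
```

```text
the job is handed in; nothing more can be done
None
```

I handed the job in at about 33 s on the robot's clock. In the final camera views, both turnips stand in the deep tier, both corn chunks in the shallow tier and the small garlic in the dish; all are released, and the salt cellar and trivet haven't visibly moved. The hand-in returned no verdict.

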